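Fit the last locating dowel in a plaster mould half

ROBOT

A 6-joint arm with a two-finger parallel gripper is mounted at the origin on the work surface; the furniture and walls round the work are solid. World frame = base frame: x ahead of the robot, y to its left, z up, the work surface at z = 0. Lengths are in m, angles in rad, forces in N, time in s.
With the tool pointing down it reaches from about 0.35 to 0.975 m from the base axis. Payload 4.9 kg.
Tool frame: the origin (TCP) lies on the centre line of the jaws, within the pads' length; the fingertips stand manip.tip_reach ahead of it and the grasp point (between the pads) is the TCP (manip.tip_reach is the distance from the TCP to the fingertips, in m); z points along the fingers, y is the line along which they close (so a half turn about z gives the same grasp; the last joint's range is limited). The gripper opens to 85 mm and grips with 20 to 120 N. Pads are 22 mm wide; open, the fingers measure 114 mm over their backs; the gripper's body (76 mm by 85 mm) begins 54 mm behind the grasp point. The pads swing forward as they close: fully open they stand 13 mm farther back than shut.
Start: joints at [-0.119, 0.053, 1.613, -0, 1.476, -0.119], TCP at [0.625, 0, 0.221] pointing down, gripper open.
Joint ranges: [-3.01, 3.01], [-1.01, 2.22], [0.06, 2.58], [-1.02, 4.17], [0.09, 2.62], [-3.14, 3.14]. Speed limits (rad/s): [2.57, 2.57, 3.14, 3.14, 3.14, 3.14].

INTERFACE

Orientations are given as a unit quaternion [w, x, y, z].
In Python, from plant import manip gives the robot as it stands. The module is installed in compiled form; this text tells all that it offers.
- The arm moves only by the tool move_arm, never from a script. Its argument "rows" is a list of rows, each a list of 7 numbers: the shift along the tool's x, y, z in cm, then the turn, a rotation vector about the tool's x, y, z in degrees, then the opening, from -1 (shut) to 1 (fully open). In form: [[tx, ty, tz, ax, ay, az, jaw], ...]. A call has 1 to 20 rows; each row shifts and turns the commanded pose from where the row before left it, along the tool's axes as they then stand; what a row does not reach is not made up. A row lasts 1/12 s, in which the tool goes at most 41.7 mm and 7.16 degrees, less where a joint would pass 70% of its speed; a pose out of reach is approached as far as the arm can. A call is refused whole if a number of a shift passes 4.17 or a number of a turn 7.16, either way. A call with a gripper value outside its range is refused whole. The fingers move at their own pace and stop on an object; the grip force is fixed at half the most. Time passes only in rows, so rows that do not move let the fingers close. It gives the time, the measured TCP pose, the force, the opening and the grip force at its end, in the units of the state.
- manip.state(): the state, without advancing time (a new reading comes with each control period).
- manip.grab_frame(name): name is "scene" or "side" or "wrist"; returns a dict with "img" (400x640x3 uint8, blue, green, red), "mtx" (3x3 intrinsics, pixels), "R" (3x3) and "t" (3): a world point X has camera coordinates R X + t. Camera axes: x right, y down, z forward; pixel columns grow to the right and rows downward; lengths in m; the calibration is good to about 2 mm. A picture is of the moment at which its call begins. There is no depth.
- manip.job_done(): hands the job in; it is judged then, once.
The state is a dict: "time": time; "joint_pos": joint angles; "joint_vel": joint speeds; "joint_efforts": joint torques, N m; "tool_pos": TCP position; "tool_rot": TCP orientation; "contact_force": force on the tool from outside, world axes, zero at the start; "ft_torque": the same for the moment, N m; "gripper_width": opening from 0.0 (shut) to 1.0 (fully open); "grasp_force": force on a finger pad.
Only numpy, scipy, OpenCV 4.12 (cv2) and the standard library are available. Lean on these libraries where they do the work, as an engineer would, in place of code of your own. Each camera call takes 0.05 s, during which the arm holds its last target. There are 200 camera calls.

TASK

Get this plaster mould half ready for its second half to be cast against it: take the hardwood dowel that is as long as the three already fitted from the drilled rack and press it straight down into the one empty brass socket until it is fully home on the socket's floor, standing as they do. The socket was set by eye, so feel for the hole, and be gentle, because plaster chips. Leave the longer and the shorter dowel in the rack and do not disturb the cup and hand tools lying about.

Things in the scene. Friction and masses are not known exactly. Their poses are not given: they have to be found in the camera images.
- mould_half: Plaster mould half, 190 x 150 x 50 mm, fixed, face up, a half vase hollowed in it (mouth at -x). Origin: centre of underside; x along the 190 mm side, z up. Each corner has a brass ring 43 mm across, its top 51 mm above the bench, round a socket. Dowels stand fitted near (-66,+46), (-66,-46), (+66,-46) mm, 26 mm proud of the rings; the socket near (+66,+46) is empty.
- socket_nominal (a point): Where the empty socket was meant to be: (+66,+46) mm on the mould, at the ring's top. It was set by eye: its true centre is up to 5.5 mm off in any direction. Blind upright hole, 19.5 mm wide, 28 mm deep, sharp mouth, no chamfer. From 13 mm down sprung ribs grip the dowel: about 10 N to press it home. Over 70 N on the mould chips the plaster.
- dowel: The hardwood dowel to fit: plain cylinder, 18 mm in diameter, 54 mm long, 16 to 28 g, upright in one of the rack's three holes (which one varies). Origin: centre of its lower end, z up along it. Fully home in the socket its lower end is 23 mm above the bench and its top 77 mm.
- long_dowel: A longer spare dowel, 18 mm in diameter and 74 mm long, upright in another hole of the rack. Origin: centre of its lower end.
- short_dowel: A shorter spare dowel, 18 mm in diameter and 40 mm long, upright in another hole of the rack. Origin: centre of its lower end.
- dowel_rack: Hardwood strip 160 x 48 x 32 mm that does not move, with three holes of 21 mm diameter, 18 mm deep, 48 mm apart along its x. Origin: centre of its underside; x along the 160 mm side, z up. The dowels stand loosely on the holes' floors, 14 mm above the bench.
- raw_cup: Unfired clay cup, 73 mm across and 64 mm high; origin: centre of its underside. A bystander.
- kidney_rib: Pale kidney-shaped rib, 64 x 74 x 8 mm, lying flat; origin: centre of its underside. A bystander.
- loop_tool: Wooden-handled loop tool, about 160 mm long, lying flat; origin: centre of its underside. A bystander.
There are look-alikes about, which are no part of the job. What is shaped like the dowel but turquoise is not meant.

How it is judged:
By the outcome, as a careful person would: the job done as asked, in the order asked, and still so for the second after the job is handed in, with the robot touching nothing.
It also fails if it takes over 72 s, if anything falls off the work surface, if the arm or the gripper's body presses on something with over 40 N, if the wrist force passes 120 N, or if a joint passes its speed limit or range.

## Working session

There is one attempt and no reset: what is moved stays moved. The work goes in short steps, Python scripts to look and compute and a tool call to move; the robot and the scene stay as the last step left them, time stands still between calls to the robot, and variables do not carry over. Pictures are saved under pics/ and viewed, at most 10 in all, crops included, and the job is handed in when it is done.

Besides the shell and the picture viewer there is one more tool, called after ">>>" by a JSON object that holds its "op" and its "data", one argument or row to a line. move_arm: Moves the arm, as the interface text tells. Its arguments: {"type":"object","properties":{"rows":{"type":"array","items":{"type":"array","items":{"type":"number"}}}},"required":["rows"]}

```bash
mkdir -p pics; cat > h.py <<'E'
import numpy as np, cv2, pickle
from plant import manip
def grab(n):
    f=manip.grab_frame(n); pickle.dump(f,open(f'{n}.pkl','wb')); return f
def ray(f,u,v):
    d=f['R'].T@np.linalg.inv(f['mtx'])@np.array([u,v,1.]); c=-f['R'].T@f['t']; return c,d
def onz(f,u,v,z):
    c,d=ray(f,u,v); return c+d*(z-c[2])/d[2]
def proj(f,X):
    p=f['mtx']@(f['R']@np.array(X)+f['t']); return p[:2]/p[2]
E
python3 - <<'E'
from h import *
for n in ('scene','side'):
    f=grab(n); cv2.imwrite(f'pics/{n}0.png',f['img']); print(n,-f['R'].T@f['t'])
print(manip.state(),manip.tip_reach)
E
```

```text
scene [ 0.10272771 -0.6989288   0.45127887]
side [ 0.2044402  -1.05813151  0.59246851]
{'time': 0.1, 'joint_pos': array([-1.19014568e-01,  5.33106746e-02,  1.61413874e+00, -1.66400582e-06,
        1.47601438e+00, -1.18999164e-01]), 'joint_vel': array([-2.72822837e-04, -1.13480134e-03, -3.90580033e-03, -1.98984102e-03,
       -9.53987200e-04,  5.15789396e-05]), 'joint_efforts': array([ 6.14647306e-04, -3.94903493e+01, -3.71363103e+01, -4.52310599e-05,
        3.99340541e-03, -4.17574097e-05]), 'tool_pos': array([6.24420608e-01, 6.01104737e-05, 2.19684407e-01]), 'tool_rot': array([-7.34903488e-04,  7.07111862e-01,  7.07101082e-01, -5.78979599e-04]), 'contact_force': array([ 0.30494602,  0.10439671, -0.04090339]), 'ft_torque': array([ 0.02879158,  0.01975205, -0.0023267 ]), 'grasp_force': 0.0, 'gripper_width': 1.0016989252878192} 0.019
```

View pics/scene0.png

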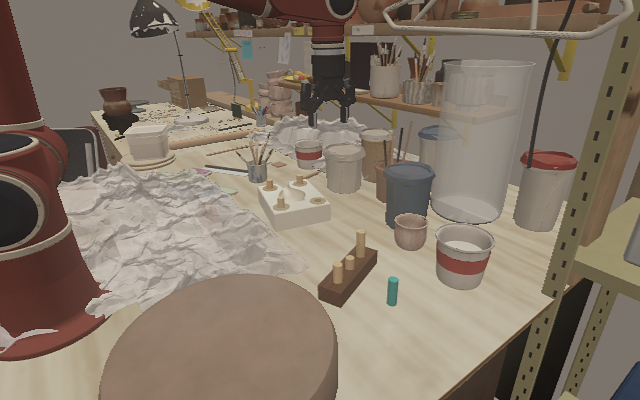

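View pics/side0.png

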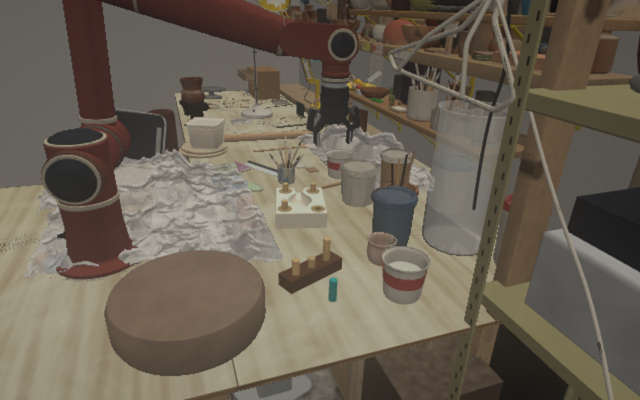

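The scene shows the rack with three dowels: tops at about (338,263), (350,257) and (361,233), with the turquoise look-alike at (392,290). The mould is at about (293,202), with its empty ring at about (315,203). In the side view the rack tops are at about (296,259), (311,260) and (327,240), and the empty ring is at about (318,209). I'll take a close crop of both views.

```bash
python3 - <<'E'
from h import *
S=pickle.load(open('scene.pkl','rb'));D=pickle.load(open('side.pkl','rb'))
def c(f,x,y): return cv2.resize(f['img'][y:y+75,x:x+100],None,fx=4,fy=4,interpolation=cv2.INTER_CUBIC)
a=np.vstack([np.hstack([c(S,305,228),c(D,265,228)]),np.hstack([c(S,245,165),c(D,252,168)])])
for k in range(0,800,40): a[:6,k]=0;a[300:306,k]=(0,0,255)
for k in range(0,600,40): a[k,:6]=0; a[k,400:406]=(0,0,255)
cv2.imwrite('pics/crop1.png',a)
E
```

```text
(no output)
```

View pics/crop1.png

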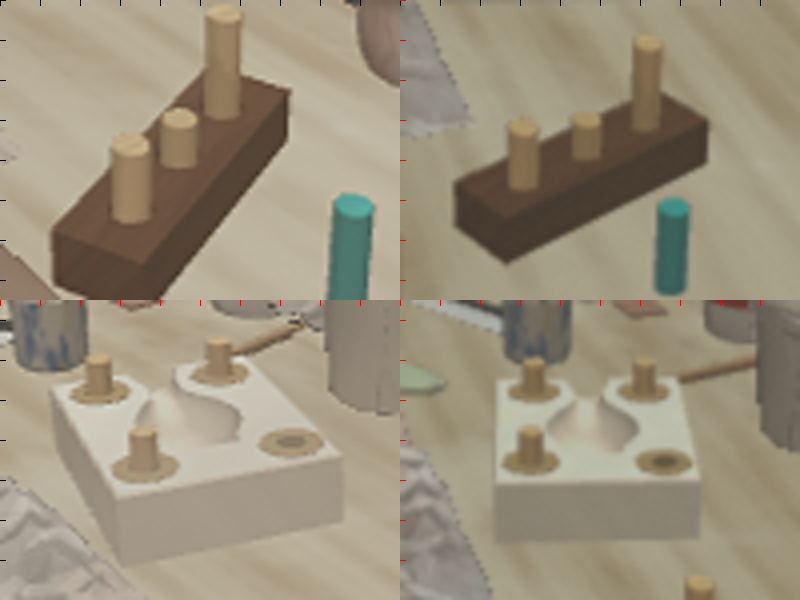

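```bash
python3 - <<'E'
from h import *
S=pickle.load(open('scene.pkl','rb'));D=pickle.load(open('side.pkl','rb'))
def p(n,s,d,z,so,do):
    a=onz(S,so[0]+s[0]/4,so[1]+s[1]/4,z);b=onz(D,do[0]+d[0]/4,do[1]+d[1]/4,z);print(n,a[:2].round(4),b[:2].round(4))
R=((305,228),(265,228));M=((245,165),(252,168))
p('med',(131,145),(123,127),.068,*R);p('short',(179,118),(187,120),.054,*R);p('long',(225,14),(248,45),.088,*R)
p('A',(97,62),(133,64),.077,*M);p('B',(218,45),(244,64),.077,*M);p('C',(144,134),(130,134),.077,*M);p('empty',(291,142),(264,162),.051,*M);p('hole',(291,140),(264,162),.051,*M)
p('turq',(353,206),(272,208),.054,*R)
E
```

```text
med [ 0.4382 -0.2707] [ 0.4386 -0.2719]
short [ 0.4824 -0.2518] [ 0.4828 -0.2548]
long [ 0.5264 -0.2344] [ 0.5262 -0.2379]
A [0.5268 0.15  ] [0.5285 0.1478]
B [0.6102 0.1234] [0.6131 0.1235]
C [0.4918 0.0245] [0.4916 0.0207]
empty [0.5878 0.0032] [ 0.5875 -0.    ]
hole [0.5896 0.0057] [ 0.5875 -0.    ]
turq [ 0.4988 -0.3503] [ 0.4988 -0.3521]
```

Candidates in the scene view: near rack dowel (338,263), short dowel (350,257), long dowel (361,233) and the turquoise one (392,290). The crop confirms the near one is the medium length. It's at world (0.4385, -0.2713). I'll take a wrist picture of the socket from here, then move.

```bash
python3 - <<'E'
from h import *
f=grab('wrist'); pickle.dump(f,open('w0.pkl','wb')); cv2.imwrite('pics/w0.png',f['img']); print(-f['R'].T@f['t'],f['R'],proj(f,[.5877,.002,.051]))
E
```

```text
[0.62491643 0.06868778 0.37228261] [[ 9.99998231e-01  8.35407087e-04 -1.68530772e-03]
 [ 1.26363168e-03 -9.62039104e-01  2.72908712e-01]
 [-1.39334206e-03 -2.72910359e-01 -9.62038458e-01]] [283.12487774 179.44846434]
```

View pics/w0.png

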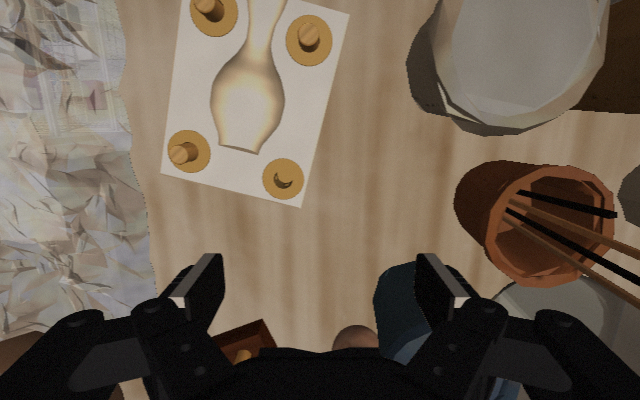

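>>> {"op": "move_arm", "data": {
  "rows": [
    [-2.71,-1.86,0,0,0,0,1],
    [-2.71,-1.86,0,0,0,0,1],
    [-2.71,-1.86,0,0,0,0,1],
    [-2.71,-1.86,0,0,0,0,1],
    [-2.71,-1.86,0,0,0,0,1],
    [-2.71,-1.86,0,0,0,0,1],
    [-2.71,-1.86,0,0,0,0,1],
    [-2.71,-1.86,0,0,0,0,1],
    [-2.71,-1.86,0,0,0,0,1],
    [-2.71,-1.86,0,0,0,0,1],
    [0,0,0,0,0,6.85,1],
    [0,0,0,0,0,6.85,1],
    [0,0,0,0,0,6.85,1],
    [0,0,0,0,0,6.85,1],
    [0,0,0,0,0,6.85,1],
    [0,0,0,0,0,6.85,1],
    [0,0,0,0,0,6.85,1],
    [0,0,0,0,0,6.85,1],
    [0,0,0,0,0,6.85,1],
    [0,0,0,0,0,6.85,1]
  ]
}}

```text
time: 1.82
tool_pos: [0.4388, -0.2708, 0.2204]
tool_rot: [-0.0, 0.983, 0.184, -0.0]
contact_force: [-0.2, 0.5, 0.5]
gripper_width: 1.003
grasp_force: 0.0
```

The wrist view shows the mould with the empty socket at about (283,180), vase and fitted dowels at upper left, and the blue container and clay cup below. Next I'll look closely at the socket and check the dowel's position from here.

```bash
python3 - <<'E'
from h import *
f=grab('wrist'); pickle.dump(f,open('w1.pkl','wb')); w=pickle.load(open('w0.pkl','rb'))
c=cv2.resize(w['img'][150:210,253:313],(400,400),interpolation=cv2.INTER_CUBIC)
p=proj(f,[.4385,-.2713,.068]); print(p, proj(f,[.4825,-.253,.054]))
x,y=(p-[40,30]).astype(int); x=max(x,0);y=max(y,0)
d=cv2.resize(f['img'][100:350,170:420],(400,400)); print(x,y)
cv2.imwrite('pics/c2.png',np.hstack([c,d]))
g=cv2.cvtColor(w['img'],cv2.COLOR_BGR2HSV)
m=cv2.inRange(g[150:210,253:313],(10,90,0),(30,255,255))
n,l,s,cc=cv2.connectedComponentsWithStats(m);k=1+s[1:,4].argmax()
cs,_=cv2.findContours((l==k).astype('uint8'),cv2.RETR_EXTERNAL,cv2.CHAIN_APPROX_NONE)
e=cv2.fitEllipse(max(cs,key=cv2.contourArea)); print(e); print(onz(w,253+e[0][0],150+e[0][1],.051))
E
```

```text
[318.67338556 185.85125626] [317.49640557 135.12532011]
278 155
((29.768024444580078, 28.457977294921875), (39.50638961791992, 40.76813507080078), 127.34459686279297)
[0.58736569 0.00303157 0.051     ]
```

View pics/c2.png

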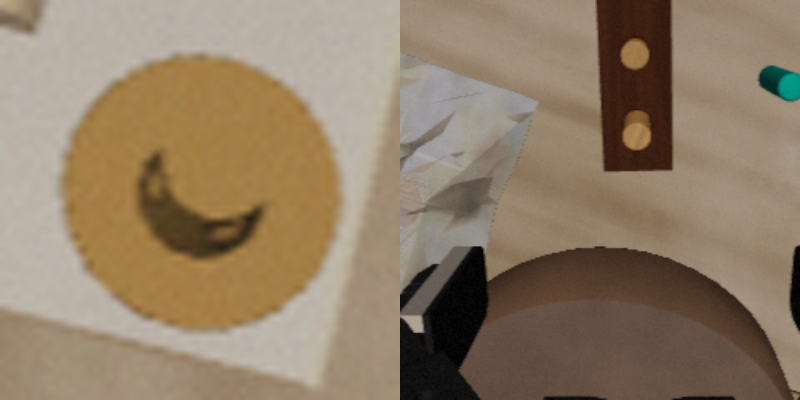

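```bash
python3 - <<'E'
from h import *
f=pickle.load(open('w1.pkl','rb')); w=pickle.load(open('w0.pkl','rb'));S=pickle.load(open('scene.pkl','rb'))
print(onz(f,317.6,183,.068),onz(f,170+234/1.6,100+54/1.6,.054)); print('hole',onz(w,283.1,179.2,.051))
for z in(.03,.06,.09): print(z,onz(f,295,254,z),onz(f,295,286,z), onz(S,222,275,z),onz(S,338,330,z),onz(S,105,370,z))
E
```

```text
[ 0.44077494 -0.26929623  0.068     ] [ 0.48328896 -0.25138919  0.054     ]
hole [0.58768225 0.00225901 0.051     ]
0.03 [ 0.34441038 -0.27811024  0.03      ] [ 0.30499333 -0.29248519  0.03      ] [ 0.27344366 -0.11941199  0.03      ] [ 0.36381541 -0.36519882  0.03      ] [ 0.0589042  -0.22712498  0.03      ]
0.06 [ 0.35831256 -0.27532607  0.06      ] [ 0.32234354 -0.28844356  0.06      ] [ 0.26128668 -0.16068039  0.06      ] [ 0.3452229  -0.38896431  0.06      ] [ 0.06202494 -0.26072295  0.06      ]
0.09 [ 0.37221474 -0.2725419   0.09      ] [ 0.33969375 -0.28440194  0.09      ] [ 0.2491297  -0.20194879  0.09      ] [ 0.32663039 -0.4127298   0.09      ] [ 0.06514569 -0.29432092  0.09      ]
```

>>> {"op": "move_arm", "data": {
  "rows": [
    [0,0,2.2,0,0,0,1],
    [0,0,2.2,0,0,0,1],
    [0,0,2.2,0,0,0,1],
    [0,0,2.2,0,0,0,1],
    [0,0,2.0,0,0,0,1],
    [0,0,2.0,0,0,0,1],
    [0,0,1.5,0,0,0,1],
    [0,0,1.1,0,0,0,1],
    [0,0,0,0,0,0,1],
    [0,0,0,0,0,0,1],
    [0,0,0,0,0,0,0],
    [0,0,0,0,0,0,-0.3],
    [0,0,0,0,0,0,-0.6],
    [0,0,0,0,0,0,-1],
    [0,0,0,0,0,0,-1],
    [0,0,0,0,0,0,-1],
    [0,0,0,0,0,0,-1],
    [0,0,0,0,0,0,-1]
  ]
}}

```text
time: 3.37
tool_pos: [0.439, -0.271, 0.0668]
tool_rot: [0.0, 0.982, 0.187, -0.0]
contact_force: [0.0, -0.2, -0.4]
gripper_width: 0.003
grasp_force: 0.0
```

The jaws closed on nothing, so I'll look.

```bash
python3 - <<'E'
from h import *
S=grab('scene');D=grab('side');W=grab('wrist')
def c(f,x,y): return cv2.resize(f['img'][y:y+75,x:x+100],(400,300),interpolation=cv2.INTER_CUBIC)
a=np.vstack([np.hstack([c(S,300,218),c(D,255,218)]),np.hstack([cv2.resize(W['img'],(480,300)),c(D,300,260)[:,:320]])])
cv2.imwrite('pics/c3.png',a)
E
```

```text
(no output)
```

View pics/c3.png

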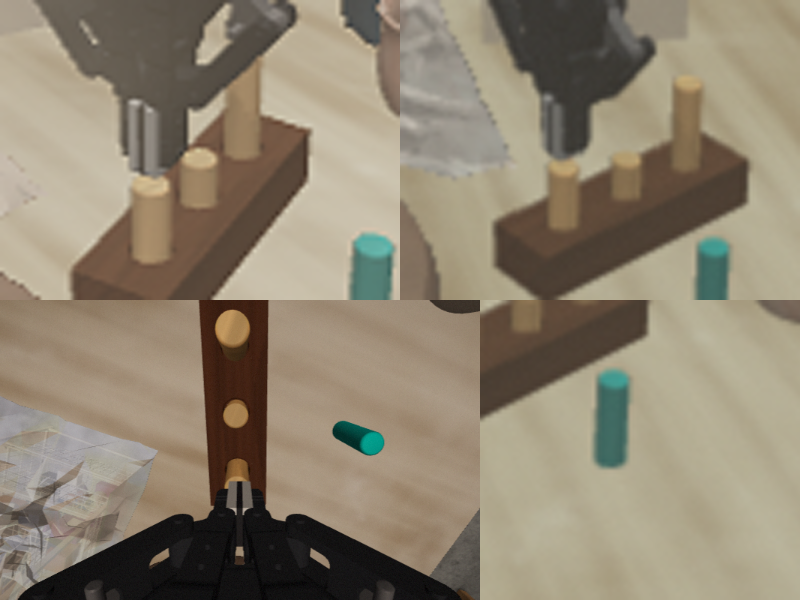

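The closed tips appear at or just above the dowel's top at about (337,262) in the scene view. Every dowel is still in place. I'll project the TCP and tip to tell height from offset.

```bash
python3 - <<'E'
from h import *
st=manip.state(); print(st['tool_pos'],st['gripper_width'])
S=pickle.load(open('scene.pkl','rb'));D=pickle.load(open('side.pkl','rb'))
for z in(.047,.057,.066,.076):
  for n,f,o in(('S',S,(300,218)),('D',D,(255,218))): print(z,n,(proj(f,[.439,-.271,z])-o)*4)
# observed tip (mean) & dowel top in each -> least squares triangulation
from scipy.optimize import least_squares
def tri(s,d):
    r=lambda X:np.r_[proj(S,X)-s,proj(D,X)-d]
    q=least_squares(r,[.44,-.27,.06],x_scale=.01); return q.x.round(4),q.fun.round(2)
print(tri(np.array([300+145/4,218+175/4]),np.array([255+158/4,218+158/4])))
print('top',tri(np.array([300+152/4,218+185/4]),np.array([255+163/4,218+169/4])))
E
```

```text
[ 0.43894776 -0.27097173  0.06676451] -0.0029424519351087513
0.047 S [153.06555852 222.67460108]
0.047 D [163.22872889 197.18811367]
0.057 S [152.96225518 204.67165447]
0.057 D [163.25339165 182.40913388]
0.066 S [152.86815614 188.27276638]
0.066 D [163.27577036 168.99884347]
0.076 S [152.76232723 169.82968296]
0.076 D [163.30084065 153.97565066]
(array([ 0.4368, -0.2681,  0.0723]), array([-0.  ,  0.1 ,  0.03, -0.13]))
top (array([ 0.4394, -0.2698,  0.0662]), array([-0.01,  0.32,  0.1 , -0.39]))
```

```bash
python3 - <<'E'
from h import *
S=grab('scene');W=grab('wrist');st=manip.state();print(st['tool_pos'],st['joint_pos'],st['contact_force'],manip.tip_reach)
for z in(.047,.067,.075,.085): print(z,proj(W,[.439,-.271,z]),proj(S,[.439,-.271,z]))
a=np.hstack([cv2.resize(W['img'][200:350,245:395],(400,400),interpolation=cv2.INTER_CUBIC),cv2.resize(S['img'][200:300,290:390],(400,400),interpolation=cv2.INTER_CUBIC)])
cv2.imwrite('pics/c4.png',a)
E
```

```text
[ 0.43897497 -0.27097065  0.06675028] [-6.97362386e-01 -5.89807702e-02  1.99442098e+00 -2.26499075e-06
  1.20625036e+00  4.98149494e-01] [-0.80109859  0.59783004  0.16573205] 0.019
0.047 [318.048287   236.19246149] [338.26638963 273.66865027]
0.067 [317.98194779 250.64424125] [338.2144085  264.60976138]
0.075 [317.95087784 257.41272885] [338.1932428  260.92115827]
0.085 [317.90749691 266.86312099] [338.16647838 256.25685237]
```

View pics/c4.png

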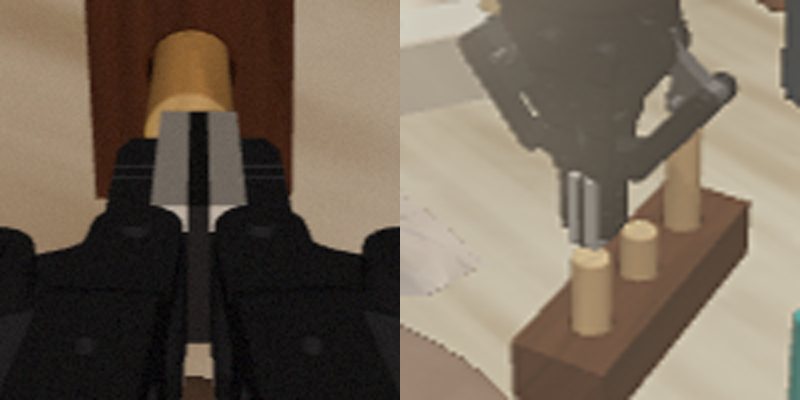

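```bash
python3 - <<'E'
from h import *
w=pickle.load(open('w0.pkl','rb'));W=pickle.load(open('wrist.pkl','rb'))
print(w['mtx'][0,0])
for z in(.19,.2,.214,.225,.235,.245): print(z,[proj(w,[.6249+s*.0425,.011,z]).round(0) for s in(-1,1)],proj(w,[.6249-.0425,-.011,z]).round(0))
c,s=np.cos(.376),np.sin(.376)
for z in(.047,.06,.067,.075,.085):print(z,proj(W,[.439+.011*c,-.271+.011*s,z]).round(1))
E
```

```text
319.76551673072476
0.19 [array([248., 212.]), array([391., 212.])] [250. 246.]
0.2 [array([245., 217.]), array([394., 218.])] [247. 253.]
0.214 [array([239., 226.]), array([400., 226.])] [241. 264.]
0.225 [array([233., 233.]), array([406., 234.])] [236. 274.]
0.235 [array([227., 241.]), array([411., 242.])] [231. 284.]
0.245 [array([221., 250.]), array([418., 251.])] [225. 295.]
0.047 [318.  218.1]
0.06 [318. 226.]
0.067 [318.  230.7]
0.075 [317.9 236.6]
0.085 [317.9 244.9]
```

The wrist and scene pictures agree. When shut, the real fingertips are about 8–10 mm behind the reported TCP, not 19 mm ahead of it, so they closed just above the dowel. I'll reopen, go down about 28 mm in steps and watch the force.

>>> {"op": "move_arm", "data": {
  "rows": [
    [0,0,0,0,0,0,1],
    [0,0,0,0,0,0,1],
    [0,0,0,0,0,0,1],
    [0,0,0,0,0,0,1],
    [0,0,0,0,0,0,1],
    [0,0,0,0,0,0,1],
    [0,0,0.5,0,0,0,1],
    [0,0,0.5,0,0,0,1],
    [0,0,0.5,0,0,0,1],
    [0,0,0.5,0,0,0,1],
    [0,0,0.3,0,0,0,1],
    [0,0,0,0,0,0,1],
    [0,0,0,0,0,0,1]
  ]
}}

```text
time: 4.7
tool_pos: [0.4388, -0.2708, 0.0433]
tool_rot: [-0.0, 0.982, 0.187, -0.0]
contact_force: [-0.4, 0.4, 0.2]
gripper_width: 1.0
grasp_force: 0.0
```

>>> {"op": "move_arm", "data": {
  "rows": [
    [0,0,0.2,0,0,0,1],
    [0,0,0.2,0,0,0,1],
    [0,0,0,0,0,0,0],
    [0,0,0,0,0,0,-0.3],
    [0,0,0,0,0,0,-0.6],
    [0,0,0,0,0,0,-1],
    [0,0,0,0,0,0,-1],
    [0,0,0,0,0,0,-1],
    [0,0,0,0,0,0,-1],
    [0,0,0,0,0,0,-1]
  ]
}}

```text
time: 5.53
tool_pos: [0.4391, -0.2711, 0.0401]
tool_rot: [0.0, 0.982, 0.187, 0.0]
contact_force: [0.1, -0.4, 2.0]
gripper_width: 0.182
grasp_force: 58.5
```

Gripped (width 0.18, 58 N). I'll lift it straight up.

>>> {"op": "move_arm", "data": {
  "rows": [
    [0,0,-0.5,0,0,0,-1],
    [0,0,-0.8,0,0,0,-1],
    [0,0,-1.2,0,0,0,-1],
    [0,0,-1.5,0,0,0,-1],
    [0,0,-2,0,0,0,-1],
    [0,0,-2,0,0,0,-1],
    [0,0,-2,0,0,0,-1],
    [0,0,-2,0,0,0,-1],
    [0,0,-1.5,0,0,0,-1],
    [0,0,-0.5,0,0,0,-1],
    [0,0,0,0,0,0,-1],
    [0,0,0,0,0,0,-1]
  ]
}}

```text
time: 6.53
tool_pos: [0.4389, -0.271, 0.1799]
tool_rot: [0.0, 0.982, 0.187, 0.0]
contact_force: [0.1, 0.4, -0.2]
gripper_width: 0.178
grasp_force: 58.5
```

```bash
python3 - <<'E'
from h import *
S0=pickle.load(open('scene.pkl','rb'));w=pickle.load(open('w0.pkl','rb'))
print('blue base',onz(S0,405,226,0),'lft',onz(S0,386,215,0),'rim/wrist', [onz(w,375,300,z).round(3) for z in(.08,.12)])
S=grab('scene');W=grab('wrist');st=manip.state();t=st['tool_pos'];print(t,st['gripper_width'],st['grasp_force'],st['contact_force'],st['ft_torque'])
p=proj(S,t).astype(int);x,y=p-[50,50];print(p,x,y)
a=np.hstack([cv2.resize(W['img'][180:330,245:395],(400,400),interpolation=cv2.INTER_CUBIC),cv2.resize(S['img'][y:y+100,x:x+100],(400,400),interpolation=cv2.INTER_CUBIC)])
cv2.imwrite('pics/c5.png',a)
E
```

```text
blue base [ 0.73366328 -0.16933919  0.        ] lft [ 0.73937151 -0.09704992  0.        ] rim/wrist [array([ 0.683, -0.12 ,  0.08 ]), array([ 0.675, -0.094,  0.12 ])]
[ 0.4383102  -0.27042     0.17840739] 0.18288203928710095 58.45550179481506 [ 0.4503753  -0.29719693 -0.26068885] [0.00785073 0.0389694  0.06023869]
[337 209] 287 159
```

View pics/c5.png

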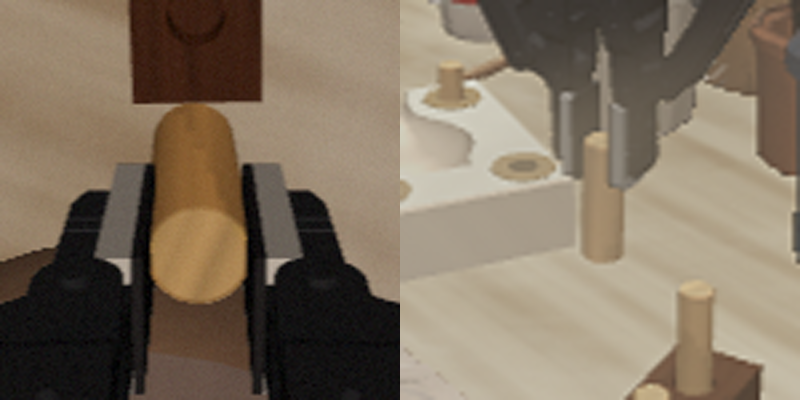

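The dowel hangs upright in the pads, with its bottom about 32 mm below the fingertips. The other two dowels are still in the rack. I'll move over the socket and turn back to the start orientation.

>>> {"op": "move_arm", "data": {
  "rows": [
    [2.39,-1.99,0,0,0,0,-1],
    [2.39,-1.99,0,0,0,0,-1],
    [2.39,-1.99,0,0,0,0,-1],
    [2.39,-1.99,0,0,0,0,-1],
    [2.39,-1.99,0,0,0,0,-1],
    [2.39,-1.99,0,0,0,0,-1],
    [2.39,-1.99,0,0,0,0,-1],
    [2.39,-1.99,0,0,0,0,-1],
    [2.39,-1.99,0,0,0,0,-1],
    [2.39,-1.99,0,0,0,0,-1],
    [0,0,0,0,0,-6.85,-1],
    [0,0,0,0,0,-6.85,-1],
    [0,0,0,0,0,-6.85,-1],
    [0,0,0,0,0,-6.85,-1],
    [0,0,0,0,0,-6.85,-1],
    [0,0,0,0,0,-6.85,-1],
    [0,0,0,0,0,-6.85,-1],
    [0,0,0,0,0,-6.85,-1],
    [0,0,0,0,0,-6.85,-1],
    [0,0,0,0,0,-6.85,-1]
  ]
}}

```text
time: 8.3
tool_pos: [0.5875, 0.0018, 0.1779]
tool_rot: [-0.001, 0.705, 0.709, -0.001]
contact_force: [0.0, 0.1, -1.0]
gripper_width: 0.184
grasp_force: 58.5
```

>>> {"op": "move_arm", "data": {
  "rows": [
    [0,0,2.0,0,0,0,-1],
    [0,0,2.0,0,0,0,-1],
    [0,0,1.5,0,0,0,-1],
    [0,0,1.0,0,0,0,-1],
    [0,0,0.5,0,0,0,-1],
    [0,0,0,0,0,0,-1],
    [0,0,0,0,0,0,-1]
  ]
}}

```text
time: 8.88
tool_pos: [0.5885, 0.0017, 0.1099]
tool_rot: [-0.0, 0.707, 0.707, -0.0]
contact_force: [1.1, 0.4, 0.1]
gripper_width: 0.184
grasp_force: 58.5
```

```bash
python3 - <<'E'
from h import *
st=manip.state();t=st['tool_pos'];print(t,st['tool_rot'],st['contact_force'])
S=grab('scene');D=grab('side');W=grab('wrist')
b=t+[0,0,-.026]; top=t+[0,0,.028]
for n,f in(('S',S),('D',D),('W',W)): print(n,proj(f,b),proj(f,top),proj(f,[.5877,.0022,.051]))
def c(f,x,y): return cv2.resize(f['img'][y:y+60,x:x+60],(300,300),interpolation=cv2.INTER_CUBIC)
a=np.hstack([np.hstack([c(S,287,155),c(D,288,165)]),])
wv=cv2.resize(W['img'][150:300,270:370],(200,300),interpolation=cv2.INTER_CUBIC)
cv2.imwrite('pics/c6.png',np.hstack([a,wv]))
E
```

```text
[0.58851049 0.00173195 0.10985952] [-5.39274361e-05  7.07105268e-01  7.07108290e-01 -4.63778097e-05] [1.14552363 0.43946997 0.07014034]
S [317.92598806 189.04025541] [317.31848931 169.26540738] [317.92425905 200.63393631]
D [318.39574344 198.05057547] [318.84105996 180.85452829] [317.8206769  208.17938612]
W [317.13638136 230.58162925] [316.71320309 274.80809462] [316.13577144 213.10057549]
```

View pics/c6.png

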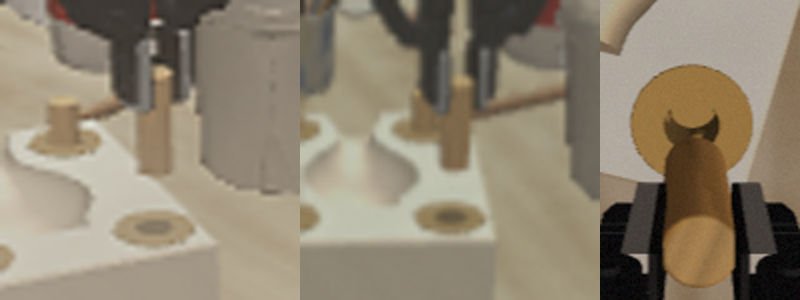

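The views show the dowel hanging just above and slightly right of the hole: in the side view the hole is at about (318,208) and the dowel's bottom at about (319,198). I'll measure the offset to sub-pixel precision within the same pictures.

```bash
python3 - <<'E'
from h import *
from scipy.optimize import least_squares
fs={n:pickle.load(open(n+'.pkl','rb')) for n in('scene','side','wrist')}
t=np.array([.5885,.0017,.1099])
def br(f):
    g=cv2.GaussianBlur(f['img'],(3,3),0);b=f['img'].astype(float); return b[...,2]-b[...,0]  # R-B
out={}
for n,box,rows in(('scene',(308,196,335,207),(176,186)),('side',(308,203,329,214),(183,194))):
    f=fs[n];d=br(f)
    x0,y0,x1,y1=box; print(n); print(d[y0-2:y1+2:2,x0:x1].astype(int)); print(d[rows[0]:rows[1]:4,306:330].astype(int))
f=fs['wrist'];d=br(f)
m=((d>70).astype('uint8'))
print('wrist rows'); print(d[[178,186,194,202,210],284:348].astype(int))
E
```

```text
scene
[[19 19 19 19 19 19 20 19 20 20 20 19 19 26 34 35 35 36 35 37 38 38 38 37
  37 36 35]
 [19 19 19 19 19 19 18 17 18 17 17 18 17 17 17 26 34 35 36 37 38 38 38 38
  37 38 36]
 [20 19 18 30 46 51 50 50 50 51 51 50 50 50 51 50 36 31 34 36 35 36 37 38
  38 38 38]
 [19 24 43 49 48 48 35 31 34 34 35 35 34 42 47 48 50 50 24 32 36 36 36 35
  37 38 38]
 [19 18 31 46 49 49 49 49 50 49 49 49 49 49 49 51 38 20 18 18 21 32 37 36
  36 37 37]
 [19 19 19 19 18 17 22 23 28 30 30 24 22 24 23 24 29 32 31 30 30 30 31 35
  36 35 37]
 [19 19 22 25 25 27 31 31 32 31 31 30 29 28 29 29 28 29 30 29 30 28 31 35
  35 36 36]
 [30 29 29 29 29 29 29 29 29 29 29 29 29 29 28 29 29 29 29 29 29 29 30 35
  36 35 36]]
[[55 53 48 44 40 33 21 13 12 10 10 16 50 52 50 45 42 41 38 37 26 22 24 25]
 [15 22 32 34 33 33 33 32 40 51 54 53 52 52 49 40 35 35 36 35 37 27 24 26]
 [38 18 17 17 17 25 34 35 41 50 52 49 50 50 48 42 34 34 35 36 37 27 24 26]]
side
[[27 26 23 19 16 17 17 16 17 16 16 16 17 17 16 18 27 32 34 34 33]
 [27 20 17 15 15 16 16 16 15 16 16 16 16 16 16 16 22 30 35 34 34]
 [17 16 16 16 16 23 29 30 34 36 36 36 31 2
[... 887 characters left out ...]
 87 86 89 89 89 89 87 85 88 90 87 88 86 89 85 73 37
  16 19 23 18 20 20 18 19 18 20 19 19 18 17 20 18]
 [19 20 19 21 18 19 24 53 83 88 88 86 88 88 88 89 87 88 89 93 90 92 88 88
  89 89 89 88 88 89 87 88 91 87 88 89 85 90 90 90 88 89 86 87 91 89 88 87
  88 87 88 88 88 88 89 83 37 18 20 19 19 20 17 20]
 [18 18 26 66 87 88 88 87 87 89 89 88 89 89 85 88 91 89 89 89 89 86 90 88
  87 88 88 89 89 88 90 89 87 89 90 87 90 87 92 88 90 86 89 89 89 91 89 88
  88 87 89 88 87 88 86 87 89 87 90 86 67 35 19 18]
 [22 50 87 90 92 87 92 89 90 85 89 87 89 86 88 89 88 85 66 67 71 52 47 67
  82 89 90 88 88 91 91 87 86 87 86 88 89 88 88 88 75 48 28 28 30 52 81 90
  87 89 92 88 87 89 90 93 88 88 89 89 88 88 40 18]]
```

```bash
python3 - <<'E'
from h import *
for n,r in(('side',range(190,203,1)),('scene',range(182,194,2))):
    f=pickle.load(open(n+'.pkl','rb'));b=f['img'].astype(int)
    for y in r: print(n,y,(b[y,308:330,2]-b[y,308:330,0]).tolist())
E
```

```text
side 190 [57, 55, 49, 48, 52, 52, 47, 47, 49, 50, 50, 51, 51, 50, 41, 36, 34, 36, 36, 36, 35, 36]
side 191 [55, 56, 54, 51, 53, 53, 51, 51, 48, 50, 50, 51, 51, 52, 39, 35, 34, 35, 36, 37, 36, 36]
side 192 [36, 48, 52, 54, 53, 54, 53, 54, 49, 50, 51, 50, 51, 50, 34, 34, 35, 36, 36, 37, 38, 36]
side 193 [18, 24, 28, 32, 33, 35, 34, 36, 45, 47, 50, 52, 51, 48, 29, 32, 33, 36, 36, 35, 36, 36]
side 194 [15, 16, 17, 18, 19, 18, 18, 19, 37, 48, 51, 50, 52, 47, 25, 29, 33, 35, 35, 36, 37, 37]
side 195 [16, 16, 16, 16, 16, 16, 16, 18, 36, 47, 52, 52, 53, 47, 24, 29, 34, 35, 35, 36, 36, 37]
side 196 [21, 19, 17, 17, 17, 17, 16, 19, 36, 47, 50, 52, 51, 42, 21, 28, 34, 33, 34, 34, 35, 36]
side 197 [24, 23, 19, 17, 17, 17, 16, 21, 36, 49, 53, 54, 52, 41, 20, 26, 32, 33, 33, 34, 34, 34]
side 198 [25, 25, 22, 17, 17, 16, 16, 18, 30, 43, 49, 48, 45, 34, 19, 23, 31, 34, 33, 34, 33, 34]
side 199 [25, 25, 23, 18, 17, 17, 17, 17, 20, 24, 27, 27, 21, 20, 18, 21, 31, 34, 34, 33, 34, 33]
side 200 [27, 26, 25, 18, 16, 16, 17, 16, 17, 18, 19, 17, 17, 17, 17, 18, 29, 33, 34, 33, 33, 34]
side 201 [27, 26, 23, 19, 16, 17, 17, 16, 17, 16, 16, 16, 17, 17, 16, 18, 27, 32, 34, 34, 33, 34]
side 202 [28, 24, 19, 17, 16, 16, 16, 16, 16, 16, 15, 15, 16, 16, 17, 18, 25, 33, 35, 34, 34, 34]
scene 182 [16, 24, 34, 35, 33, 32, 42, 51, 53, 52, 51, 51, 48, 39, 35, 35, 36, 36, 38, 27, 24, 26]
scene 184 [17, 17, 17, 25, 34, 35, 41, 50, 52, 49, 50, 50, 48, 42, 34, 34, 35, 36, 37, 27, 24, 26]
scene 186 [18, 18, 18, 18, 17, 24, 36, 48, 51, 48, 50, 49, 46, 42, 36, 35, 35, 35, 37, 28, 24, 26]
scene 188 [18, 17, 19, 19, 18, 18, 27, 44, 48, 48, 49, 48, 45, 41, 35, 34, 34, 34, 35, 36, 28, 26]
scene 190 [19, 18, 19, 18, 18, 18, 18, 17, 22, 35, 42, 39, 35, 35, 36, 36, 35, 35, 34, 35, 34, 34]
scene 192 [19, 19, 19, 19, 19, 19, 19, 20, 19, 19, 19, 27, 34, 37, 36, 37, 38, 37, 36, 35, 35, 35]
```

Combining the three views, the dowel sits about 2.4 mm too far in +x and is roughly right in y. I'll correct that and descend to just above the ring.

>>> {"op": "move_arm", "data": {
  "rows": [
    [0.03,-0.24,0,0,0,0,-1],
    [0,0,1.0,0,0,0,-1],
    [0,0,1.0,0,0,0,-1],
    [0,0,0.6,0,0,0,-1],
    [0,0,0.3,0,0,0,-1],
    [0,0,0,0,0,0,-1],
    [0,0,0,0,0,0,-1]
  ]
}}

```text
time: 9.62
tool_pos: [0.5858, 0.0021, 0.0802]
tool_rot: [-0.0, 0.707, 0.707, -0.0]
contact_force: [-0.3, -0.1, -0.7]
gripper_width: 0.182
grasp_force: 58.5
```

>>> {"op": "move_arm", "data": {
  "rows": [
    [0,0,0.1,0,0,0,-1],
    [0,0,0.1,0,0,0,-1],
    [0,0,0.1,0,0,0,-1],
    [0,0,0.1,0,0,0,-1],
    [0,0,0,0,0,0,-1]
  ]
}}

```text
time: 10.03
tool_pos: [0.5862, 0.002, 0.0769]
tool_rot: [0.0, 0.707, 0.707, 0.0]
contact_force: [0.6, 0.0, 0.7]
gripper_width: 0.182
grasp_force: 58.5
```

>>> {"op": "move_arm", "data": {
  "rows": [
    [0,0,0.1,0,0,0,-1],
    [0,0,0,0,0,0,-1]
  ]
}}

```text
time: 10.2
tool_pos: [0.5864, 0.002, 0.0766]
tool_rot: [0.0, 0.707, 0.707, 0.0]
contact_force: [-1.1, 0.4, 3.4]
gripper_width: 0.18
grasp_force: 59.1
```

>>> {"op": "move_arm", "data": {
  "rows": [
    [0,0,0.1,0,0,0,-1],
    [0,0,0,0,0,0,-1]
  ]
}}

```text
time: 10.37
tool_pos: [0.5867, 0.0021, 0.0764]
tool_rot: [0.0, 0.707, 0.707, 0.0]
contact_force: [-2.3, 1.0, 7.9]
gripper_width: 0.182
grasp_force: 59.8
```

```bash
python3 -c "
from h import *
s=manip.state();print(s['contact_force'],s['ft_torque'],s['tool_pos'])"
```

```text
[-2.30900687  1.03544353  7.90566285] [0.09253186 0.59525597 0.00112221] [0.58668141 0.00209398 0.07642926]
```

Contact on the rim, about 8 N, and soft. The moment hints that the support is on the -x side, so I'll slide lightly toward +x and see whether it drops.

>>> {"op": "move_arm", "data": {
  "rows": [
    [0,0.05,0,0,0,0,-1],
    [0,0.05,0,0,0,0,-1],
    [0,0.05,0,0,0,0,-1],
    [0,0,0,0,0,0,-1]
  ]
}}

```text
time: 10.7
tool_pos: [0.5873, 0.0022, 0.0763]
tool_rot: [-0.001, 0.707, 0.707, -0.0]
contact_force: [-4.5, -0.2, 8.9]
gripper_width: 0.181
grasp_force: 60.0
```

```bash
python3 -c "
from h import *
s=manip.state();print(s['contact_force'],s['ft_torque'],s['tool_pos'])"
```

```text
[-4.54875153 -0.18228291  8.89233937] [ 0.0496288   1.11067292 -0.01721224] [0.58728317 0.00216194 0.07625702]
```

>>> {"op": "move_arm", "data": {
  "rows": [
    [0,0.05,0,0,0,0,-1],
    [0,0.05,0,0,0,0,-1],
    [0,0.05,0,0,0,0,-1],
    [0,0,0,0,0,0,-1]
  ]
}}

```text
time: 11.03
tool_pos: [0.5889, 0.0024, 0.0746]
tool_rot: [-0.0, 0.707, 0.707, 0.0]
contact_force: [-1.0, 0.5, 0.3]
gripper_width: 0.178
grasp_force: 58.8
```

>>> {"op": "move_arm", "data": {
  "rows": [
    [0.05,0,0,0,0,0,-1],
    [0.05,0,0,0,0,0,-1],
    [0,-0.05,0,0,0,0,-1],
    [0,-0.05,0,0,0,0,-1],
    [0,-0.05,0,0,0,0,-1],
    [0,0,0,0,0,0,-1]
  ]
}}

```text
time: 11.53
tool_pos: [0.5875, 0.003, 0.0747]
tool_rot: [0.0, 0.707, 0.707, 0.0]
contact_force: [-0.5, -0.2, 0.2]
gripper_width: 0.183
grasp_force: 58.6
```

>>> {"op": "move_arm", "data": {
  "rows": [
    [0,-0.05,0,0,0,0,-1],
    [0,-0.05,0,0,0,0,-1],
    [0,-0.05,0,0,0,0,-1],
    [0,0,0,0,0,0,-1]
  ]
}}

```text
time: 11.87
tool_pos: [0.5868, 0.003, 0.075]
tool_rot: [0.001, 0.707, 0.707, 0.001]
contact_force: [4.5, 0.6, -2.6]
gripper_width: 0.181
grasp_force: 58.5
```

It dropped in. The -x edge catches near x = 0.587, so the centre is about 0.588. I'll recentre and lower it.

>>> {"op": "move_arm", "data": {
  "rows": [
    [0,0.1,0,0,0,0,-1],
    [0,0.1,0,0,0,0,-1],
    [0,0,0.1,0,0,0,-1],
    [0,0,0.1,0,0,0,-1],
    [0,0,0.1,0,0,0,-1],
    [0,0,0.1,0,0,0,-1],
    [0,0,0,0,0,0,-1]
  ]
}}

```text
time: 12.45
tool_pos: [0.5876, 0.003, 0.0703]
tool_rot: [-0.0, 0.707, 0.707, -0.0]
contact_force: [0.1, 0.1, 0.1]
gripper_width: 0.183
grasp_force: 58.8
```

>>> {"op": "move_arm", "data": {
  "rows": [
    [0,0,0.1,0,0,0,-1],
    [0,0,0.1,0,0,0,-1],
    [0,0,0.1,0,0,0,-1],
    [0,0,0.1,0,0,0,-1],
    [0,0,0.1,0,0,0,-1],
    [0,0,0,0,0,0,-1]
  ]
}}

```text
time: 12.95
tool_pos: [0.5878, 0.0031, 0.0655]
tool_rot: [-0.0, 0.707, 0.707, -0.0]
contact_force: [0.8, -0.9, -0.5]
gripper_width: 0.18
grasp_force: 58.8
```

>>> {"op": "move_arm", "data": {
  "rows": [
    [0,0,0.1,0,0,0,-1],
    [0,0,0.1,0,0,0,-1],
    [0,0,0.1,0,0,0,-1],
    [0,0,0.1,0,0,0,-1],
    [0,0,0,0,0,0,-1]
  ]
}}

```text
time: 13.37
tool_pos: [0.588, 0.0031, 0.0617]
tool_rot: [-0.0, 0.707, 0.707, 0.0]
contact_force: [0.6, 0.3, -1.7]
gripper_width: 0.185
grasp_force: 59.0
```

>>> {"op": "move_arm", "data": {
  "rows": [
    [0,0,0.1,0,0,0,-1],
    [0,0,0.1,0,0,0,-1],
    [0,0,0.1,0,0,0,-1],
    [0,0,0.1,0,0,0,-1],
    [0,0,0,0,0,0,-1]
  ]
}}

```text
time: 13.78
tool_pos: [0.5884, 0.0031, 0.0582]
tool_rot: [0.0, 0.707, 0.707, 0.0]
contact_force: [-1.2, 0.5, 3.9]
gripper_width: 0.18
grasp_force: 59.4
```

>>> {"op": "move_arm", "data": {
  "rows": [
    [0,0,0.1,0,0,0,-1],
    [0,0,0.1,0,0,0,-1],
    [0,0,0.1,0,0,0,-1],
    [0,0,0.1,0,0,0,-1],
    [0,0,0,0,0,0,-1]
  ]
}}

```text
time: 14.2
tool_pos: [0.5884, 0.0031, 0.0544]
tool_rot: [0.0, 0.707, 0.707, 0.0]
contact_force: [-0.9, 0.9, 4.5]
gripper_width: 0.183
grasp_force: 59.6
```

>>> {"op": "move_arm", "data": {
  "rows": [
    [0,0,0.1,0,0,0,-1],
    [0,0,0.1,0,0,0,-1],
    [0,0,0.1,0,0,0,-1],
    [0,0,0.1,0,0,0,-1],
    [0,0,0,0,0,0,-1]
  ]
}}

```text
time: 14.62
tool_pos: [0.5883, 0.0031, 0.0504]
tool_rot: [0.0, 0.707, 0.707, 0.0]
contact_force: [-2.0, 0.5, 5.2]
gripper_width: 0.184
grasp_force: 59.7
```

>>> {"op": "move_arm", "data": {
  "rows": [
    [0,0,0.1,0,0,0,-1],
    [0,0,0.1,0,0,0,-1],
    [0,0,0,0,0,0,-1]
  ]
}}

```text
time: 14.87
tool_pos: [0.5883, 0.0031, 0.0489]
tool_rot: [0.0, 0.707, 0.707, 0.0]
contact_force: [-3.2, 0.3, 8.7]
gripper_width: 0.185
grasp_force: 60.0
```

>>> {"op": "move_arm", "data": {
  "rows": [
    [0,0,0.1,0,0,0,-1],
    [0,0,0.1,0,0,0,-1],
    [0,0,0,0,0,0,-1]
  ]
}}

```text
time: 15.12
tool_pos: [0.5886, 0.0031, 0.0488]
tool_rot: [-0.0, 0.707, 0.707, -0.0]
contact_force: [-8.4, 1.5, 18.3]
gripper_width: 0.181
grasp_force: 61.1
```

It stopped at 0.0488, 28 mm below the rim contact, with force rising. I'll press slightly more to confirm it's home.

>>> {"op": "move_arm", "data": {
  "rows": [
    [0,0,0.1,0,0,0,-1],
    [0,0,0.1,0,0,0,-1],
    [0,0,0,0,0,0,-1]
  ]
}}

```text
time: 15.37
tool_pos: [0.5887, 0.0031, 0.0487]
tool_rot: [-0.0, 0.707, 0.707, -0.0]
contact_force: [-13.9, 1.1, 27.2]
gripper_width: 0.183
grasp_force: 62.2
```

Firmly on the floor. I'll unload, open and retreat straight up.

>>> {"op": "move_arm", "data": {
  "rows": [
    [0,0,-0.1,0,0,0,-1],
    [0,0,-0.1,0,0,0,-1],
    [0,0,-0.1,0,0,0,-1],
    [0,0,-0.1,0,0,0,-1],
    [0,0,0,0,0,0,-1]
  ]
}}

```text
time: 15.78
tool_pos: [0.5883, 0.0031, 0.0489]
tool_rot: [0.0, 0.707, 0.707, 0.0]
contact_force: [-2.6, 1.2, 7.9]
gripper_width: 0.181
grasp_force: 59.8
```

>>> {"op": "move_arm", "data": {
  "rows": [
    [0,0,0,0,0,0,-0.3],
    [0,0,0,0,0,0,0],
    [0,0,0,0,0,0,0.5],
    [0,0,0,0,0,0,1],
    [0,0,0,0,0,0,1],
    [0,0,0,0,0,0,1],
    [0,0,0,0,0,0,1],
    [0,0,-1,0,0,0,1],
    [0,0,-2,0,0,0,1],
    [0,0,-3,0,0,0,1],
    [0,0,-3,0,0,0,1],
    [0,0,-3,0,0,0,1],
    [0,0,-3,0,0,0,1],
    [0,0,-2,0,0,0,1],
    [0,0,0,0,0,0,1],
    [0,0,0,0,0,0,1]
  ]
}}

```text
time: 17.12
tool_pos: [0.589, 0.003, 0.2202]
tool_rot: [0.002, 0.707, 0.707, 0.001]
contact_force: [-0.6, 0.2, -0.6]
gripper_width: 0.999
grasp_force: 0.0
```

```bash
python3 - <<'E'
from h import *
S=grab('scene');D=grab('side')
def c(f,x,y): return cv2.resize(f['img'][y:y+75,x:x+100],(400,300),interpolation=cv2.INTER_CUBIC)
cv2.imwrite('pics/c7.png',np.vstack([np.hstack([c(S,245,165),c(D,252,168)]),np.hstack([c(S,305,228),c(D,265,228)])]))
for f in(S,D): print(proj(f,[.588,.003,.077]),proj(f,[.588,.003,.079]))
E
```

```text
[317.55492893 191.38023542] [317.53270636 190.66979001]
[318.03223776 200.03738178] [318.04814779 199.41490673]
```

View pics/c7.png

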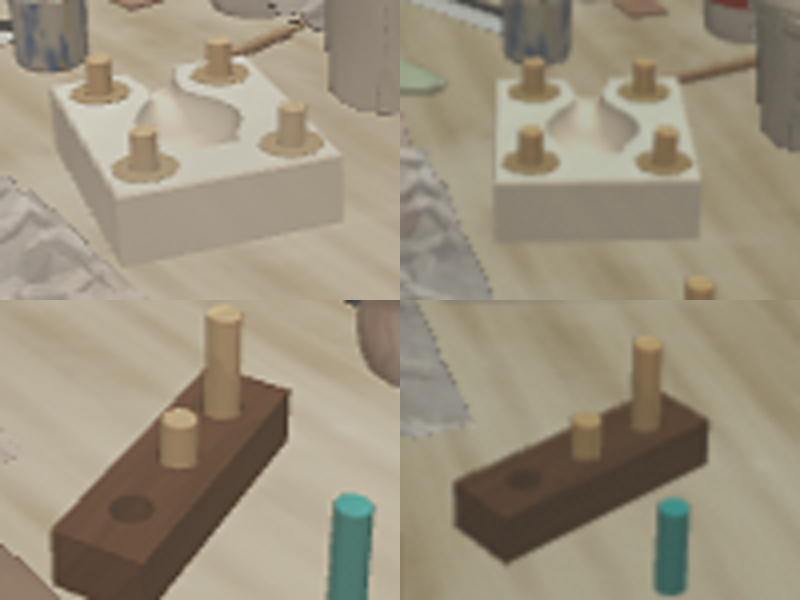

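The picture shows the new dowel upright in the fourth socket, at about (318,192) in the scene view and level with the other three. The long and short dowels are still in the rack, and the turquoise one hasn't moved.

```bash
python3 -c "
from plant import manip
print(manip.job_done())"
```

```text
the job is handed in; nothing more can be done
None
```

The 54 mm dowel is pressed fully home in the empty socket, upright and level with the other three, and the job is handed in after about 17 s of robot time. Pressing it onto the socket floor peaked at about 31 N (limit 70 N), and the long, short and turquoise dowels were left where they stood.

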